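# Clamp a cap lamp on its charging contact

### The arm

A 6-joint arm with a two-finger parallel gripper is mounted at the origin on the work surface. World frame = base frame: x ahead of the robot, y to its left, z up, the work surface at z = 0. Lengths are in m, angles in rad, forces in N, time in s.
With the tool pointing down it reaches from about 0.275 to 0.725 m from the base axis. Payload 5.6 kg.
Tool frame: the origin (TCP) lies on the centre line of the jaws, within the pads' length; the fingertips stand 22 mm ahead of it and the grasp point (between the pads) lies 3 mm ahead of it; z points along the fingers, y is the line along which they close (so a half turn about z gives the same grasp; the last joint's range is limited). The gripper opens to 85 mm and grips with 20 to 120 N. Pads are 22 mm wide; open, the fingers measure 114 mm over their backs; the gripper's body (76 mm by 85 mm) begins 54 mm behind the grasp point. The pads swing forward as they close: fully open they stand 13 mm farther back than shut.
Start: joints at [-0.898, 0.255, 0.108, 0, -1.424, -0.285], TCP at [0.208, -0.509, 0.253] pointing down, gripper open.
Joint ranges: [-2.95, 2.95], [-1.21, 1.97], [-1.09, 1.5], [-2.87, 1.71], [-2.94, -0.07], [-3.05, 3.05]. Speed limits (rad/s): [2.57, 2.57, 3.14, 3.14, 3.14, 3.14].

### API

Orientations are given as a unit quaternion [w, x, y, z].
In Python, from station import status, eyes, ticket gives the robot as it stands.
- The arm moves only by the tool jog_arm, called after "Call:" as a command line: name --argument value ..., lists and objects as JSON in quotes. Schema: {"type":"object","properties":{"steps":{"type":"array","items":{"type":"array","items":{"type":"array","items":{"type":"number"},"minItems":5,"maxItems":5},"minItems":1,"maxItems":12},"minItems":1,"maxItems":1},"grip_n":{"type":"number"},"only":{"type":"string"},"quiet":{"type":"boolean"},"lines":{"type":"string"}},"required":["steps"],"additionalProperties":false}. steps is a list that holds a single list of rows (three levels of brackets), with 1 to 12 rows, each of 5 numbers: the finger opening in m, then dx, dy, dz in shares of the most that a row can go, 1 being 50 mm, then a turn about the tool's z in a scale on which 1.0 is 4 rad; each row shifts and turns the commanded pose from where the row before left it, along the tool's axes as they then stand; what a row does not reach is not made up. A row lasts 1/10 s, in which the tool goes at most 0.05 m and 0.15 rad, less where a joint would pass 70% of its speed; a pose out of reach is approached as far as the arm can. The fingers move at their own pace and stop on an object; grip_n is the grip in N (left out, the last holds). Time passes only in rows, so rows that do not move let the fingers close. The tool returns the time, the measured TCP pose, the force, the opening and the grip force at its end. only (a regular expression) keeps the lines of the reply that match it, lines (a string "A,B") keeps lines A to B, and quiet returns only ok. No shift or turn number may pass 1 either way. Input that does not fit is refused with a message, and nothing moves.
- status.state(): the state, without advancing time (a new reading comes with each control period).
- eyes.capture(name): name is "scene" or "top"; returns (picture, depth): 384x512x3 uint8, red, green, blue; 384x512 float32, m along the optical axis (not along the pixel's ray), 0 where there is no reading.
- eyes.get_calibration(name): a dict with "fx", "fy", "cx", "cy" (pixels), "R" (3x3) and "t" (3): a world point X has camera coordinates R X + t. Camera axes: x right, y down, z forward; pixel columns grow to the right and rows downward; lengths in m; the calibration is good to about 2 mm. A picture is of the moment at which its call begins. get_calibration takes no time and is no camera call.
- ticket.close_job(): hands the job in; it is judged then, once.
The state is a dict: "t": time; "joints": joint angles; "dq": joint speeds; "joint_efforts": joint torques, N m; "eef_pos": TCP position; "eef_rot": TCP orientation; "force": force on the tool from outside, world axes, zero at the start; "ft_torque": the same for the moment, N m; "opening": finger opening in m; "gripper_force": force on a finger pad.
Only numpy, scipy, OpenCV 4.12 (cv2) and the standard library are available. Lean on these libraries where they do the work, as an engineer would, in place of code of your own. Each camera call takes 0.05 s, during which the arm holds its last target. There are 200 camera calls.

### The job

Put the cap lamp in the cradle on charge: first loosen the red thumb screw, then slide its collar along the bar so that the pad pushes the lamp into the blue hood until it presses on the sprung contact with about 10 N, never as much as 20 N. Holding it pressed there, tighten the screw fully again so that the collar keeps the lamp pressed, let go, and leave all the other things where they are.

Things in the scene. Friction and masses are not known exactly. Their poses are not given: they have to be found in the camera images.
- cradle: fixed grey charging cradle 280 x 130 mm, origin under its centre, +x towards its blue hood. Base top z = 10. Steel guide bar (d 16) along x at y = -35, z = 38, end posts to z = 54 at x = +-128. Lamp channel 54 wide, walls 18 high, middle at y = 25. Hood over x 86 to 135, y -12 to 62, top z = 57 mm, sprung contact inside.
- dock: charging contact unit in the hood; origin at cradle x = 125, y = 25 mm, axes as the cradle's. Its brass plunger (d 16, 25 mm above the table) points to -x: spring 1.5 N per mm from zero, 10 mm travel, then a hard stop. Its free face is shimmed anew each time, anywhere 16 to 40 mm to -x of the origin: unmeasured, to be felt.
- lamp: cap lamp to charge, loose in the channel, lens up: matte black body 80 (x) x 50 x 30 mm, silver bezel 44 mm across on top, 42 high in all, about 0.22 kg; origin under its centre; +x is its charging nose, 40 mm ahead of the origin, towards the hood; rear face 40 mm behind. Starts clear of pad and contact.
- collar (a joint): travel of the aluminium collar (36 mm across, 30 long, round the guide bar) along the cradle's +x, m, 0 to 0.125. Held fast (against some 25 N) while the screw is tight; when it is loose it slides with about 1.2 N of friction, and with the lamp before it about 2.5 N. Reaching the contact takes 0.045 to 0.095 m of travel from the start.
- pad (a point): middle of the front (+x) face of the orange pad, 40 mm wide, 26 high, which an arm of the collar carries into the channel behind the lamp; this face is 20 mm ahead (cradle +x) of the screw's axis and moves with the collar.
- screw (a joint): angle of the red thumb screw on top of the collar, rad: 0 fully tight, grows counterclockwise seen from above, stop at 1.5. Clamps the bar below 0.7, loose above; loosen it past 1.0 before sliding. Tight again is below 0.3. Friction 0.15 N m, up to 0.25 N m to tighten; stays where it is left.
- screw_grip (a point): point to grip on the screw's vertical axis, z = 89 mm. The flat red wing is 36 long, 12 thick, from z = 69 to 99 mm over the table; at screw angle 0 its long side lies along the cradle's x; it turns with the screw and does not rise. Grip it across the 12 mm from above, firmly (about 60 N); the same grip can turn it and slide the collar.
- lamp1: spare matte black cap lamp, 80 x 50 x 30 mm body with a silver bezel ring, 42 mm high in all, lying loose; origin under its centre. Leave alone.
- lamp2: spare matte black cap lamp, 80 x 50 x 30 mm body with a silver bezel ring, 42 mm high in all, lying loose; origin under its centre. Leave alone.
- lamp3: spare matte black cap lamp, 80 x 50 x 30 mm body with a silver bezel ring, 42 mm high in all, lying loose; origin under its centre. Leave alone.
- bezel_ring: loose silver aluminium bezel ring, 52 mm across, 12 mm high; origin under its centre. Leave alone.
- lamp_seal: loose yellow rubber lamp seal ring, 48 mm across, 6 mm high; origin under its centre. Leave alone.
- brush: loose cleaning brush lying flat; origin under it. Leave alone.

How it is judged:
By the outcome, as a careful person would: the job done as asked, in the order asked, and still so for the second after the job is handed in, with the robot touching nothing.
It also fails if it takes over 51 s, if anything falls off the work surface, if the arm or the gripper's body presses on something with over 40 N, if the wrist force passes 120 N, or if a joint passes its speed limit or range.

## Working session

There is one attempt and no reset: what is moved stays moved. The work goes in short steps, Python scripts to look and compute and a tool call to move; the robot and the scene stay as the last step left them, time stands still between calls to the robot, and variables do not carry over. Pictures are saved under pics/ and viewed, at most 10 in all, crops included, and the job is handed in when it is done.

```bash
mkdir -p pics; ls
```

Run:
```python
from station import status, eyes
import cv2, numpy as np
for n in ("scene","top"):
    p,d=eyes.capture(n); cv2.imwrite(f"pics/{n}0.png",cv2.cvtColor(p,cv2.COLOR_RGB2BGR)); np.save(f"pics/{n}0.npy",d)
    c=eyes.get_calibration(n); R=np.array(c["R"]);print(n,c["fx"],c["cx"],(-R.T@np.array(c["t"])).round(3),R.round(2).tolist())
s=status.state(); print(s["t"],s["eef_pos"],s["eef_rot"],s["opening"])
```

```text
pics
scene 383.24744491597977 258.5709169517304 [1.176 0.251 0.878] [[-0.39, 0.92, -0.0], [0.72, 0.31, -0.62], [-0.57, -0.25, -0.78]]
top 433.99811182226745 252.52179882349193 [0.516 0.005 1.256] [[0.02, -1.0, 0.03], [-1.0, -0.03, -0.08], [0.08, -0.03, -1.0]]
0.1 [ 0.20788455 -0.50875326  0.25249249] [-1.99775272e-04 -1.92670781e-01  9.81263088e-01  8.26235072e-04] 0.08564671242345345
```

View pics/top0.png

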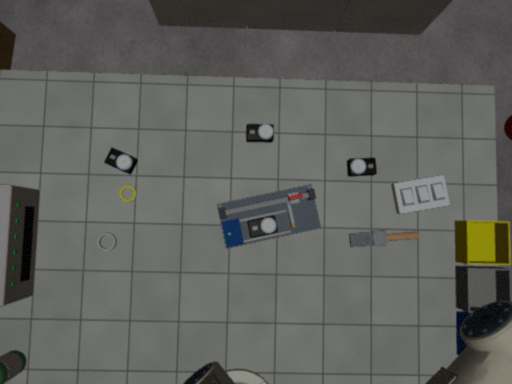

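View pics/scene0.png

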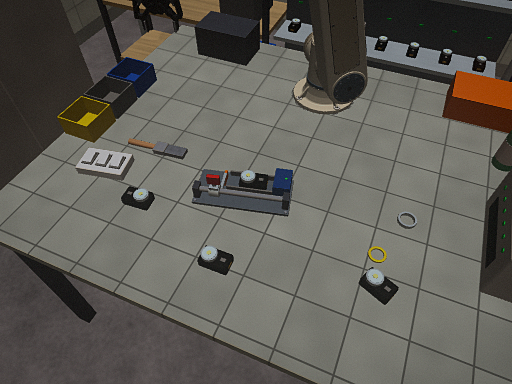

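The top view shows the cradle centred near (268,216), with the hood at (233,233) on the left (+y), the red wing near (294,197) and the orange pad near (291,212). The scene view shows the wing at (213,180) and the hood at (283,180).

Create h.py:
```python
import cv2, numpy as np
from station import eyes
def ray(n,uv):
    c=eyes.get_calibration(n);R=np.array(c["R"]);t=np.array(c["t"])
    uv=np.atleast_2d(uv).astype(float)
    d=np.c_[(uv[:,0]-c["cx"])/c["fx"],(uv[:,1]-c["cy"])/c["fy"],np.ones(len(uv))]@R
    return -R.T@t,d
def onplane(n,uv,z):
    o,d=ray(n,uv); return o+d*((z-o[2])/d[:,2])[:,None]
def cloud(n,dep):
    v,u=np.mgrid[:384,:512]; o,d=ray(n,np.c_[u.ravel(),v.ravel()])
    return (o+d*dep.reshape(-1,1)).reshape(384,512,3)
def mask(im,h0,h1,s=110,v=50):
    hsv=cv2.cvtColor(im,cv2.COLOR_BGR2HSV)
    m=cv2.inRange(hsv,(h0,s,v),(h1,255,255))
    return m
```

Run:
```python
from h import *
roi={"top":(205,180,330,255),"scene":(185,160,300,220)}
for n in roi:
    im=cv2.imread(f"pics/{n}0.png"); P=cloud(n,np.load(f"pics/{n}0.npy"))
    x0,y0,x1,y1=roi[n]; R=np.zeros((384,512),np.uint8); R[y0:y1,x0:x1]=255
    for nm,m in (("red",mask(im,0,6)|mask(im,172,180)),("orange",mask(im,8,20)),("blue",mask(im,100,125))):
        m=m&R; k,l,st,ce=cv2.connectedComponentsWithStats(m)
        if k<2: print(n,nm,"none");continue
        i=1+st[1:,4].argmax(); q=np.argwhere(l==i)[:,::-1]; W=P[l==i]
        r=cv2.minAreaRect(q.astype(np.float32))
        print(n,nm,st[i].tolist(),ce[i].round(1),"medW",np.median(W,0).round(4),"z90",np.percentile(W[:,2],[5,50,95]).round(3),r)
        if nm=="red":
            a=onplane(n,[ce[i]],.099)[0]; print(" centroid on z=.099",a.round(4),"on .084",onplane(n,[ce[i]],.084)[0].round(4))
            T=W[W[:,2]>.092]; print(" top pts",len(T),T.mean(0).round(4),cv2.minAreaRect(T[:,:2].astype(np.float32)*1000))
    Z=P[...,2]; m=((Z>.005)&(Z<.12)&(R>0)).astype(np.uint8)
    k,l,st,ce=cv2.connectedComponentsWithStats(m); i=1+st[1:,4].argmax(); W=P[l==i]
    print(n,"cradle",len(W),cv2.minAreaRect(W[:,:2].astype(np.float32)*1000))
    t=P[(Z<.004)&(R>0)&(Z>-.02)]; print(" table z",np.median(t[:,2]))
for n in roi:
    im=cv2.imread(f"pics/{n}0.png"); x0,y0,x1,y1=roi[n]
    cv2.imwrite(f"pics/crop_{n}.png",cv2.resize(im[y0:y1,x0:x1],None,fx=6,fy=6,interpolation=cv2.INTER_CUBIC))
```

```text
top red [289, 193, 13, 7, 52] [295.2 196.5] medW [ 0.5891 -0.1402  0.0985] z90 [0.095 0.099 0.102] ((294.9706115722656, 196.3824005126953), (4.123106002807617, 12.854387283325195), 75.96376037597656)
 centroid on z=.099 [ 0.59   -0.1403  0.099 ] on .084 [ 0.591  -0.1421  0.084 ]
 top pts 51 [ 0.5901 -0.1403  0.0987] ((590.5709228515625, -140.10617065429688), (11.221283912658691, 34.971370697021484), 15.520187377929688)
top orange [291, 223, 4, 4, 14] [292.5 224.7] medW [ 0.5138 -0.1412  0.0391] z90 [0.024 0.039 0.042] ((292.5, 224.5), (3.0, 3.0), 90.0)
top blue [222, 218, 22, 30, 454] [232.5 232.4] medW [0.4904 0.025  0.0567] z90 [0.053 0.057 0.06 ] ((232.4038543701172, 232.51922607421875), (26.671791076660156, 17.45433235168457), 78.69007110595703)
top cradle 4340 ((539.1862182617188, -79.15716552734375), (133.49473571777344, 287.0439453125), 13.510189056396484)
 table z -0.00043769496564127763
scene red [206, 174, 14, 11, 116] [212.5 179. ] medW [ 0.596  -0.1388  0.09  ] z90 [0.072 0.09  0.1  ] ((212.5, 179.0), (10.0, 13.0), 90.0)
 centroid on z=.099 [ 0.6026 -0.1339  0.099 ] on .084 [ 0.5915 -0.1414  0.084 ]
 top pts 54 [ 0.5935 -0.1392  0.098 ] ((593.7680053710938, -139.7257080078125), (13.829923629760742, 34.85013961791992), 17.95615005493164)
scene orange [225, 174, 3, 8, 12] [226.1 177.8] medW [ 0.5306 -0.1341  0.0274] z90 [0.019 0.027 0.038] ((226.15000915527344, 177.5500030517578), (1.8973664045333862, 7.273237705230713), 18.434947967529297)
scene blue [273, 168, 20, 22, 327] [282.3 178.4] medW [0.4924 0.0268 0.0565] z90 [0.054 0.056 0.059] ((282.2702941894531, 178.3783721923828), (17.09749412536621, 19.72787857055664), 9.462322235107422)
scene cradle 3678 ((541.365234375, -74.87991333007812), (133.7312469482422, 281.0942687988281), 12.738718032836914)
 table z -0.0004581954759987905
```

View pics/crop_top.png

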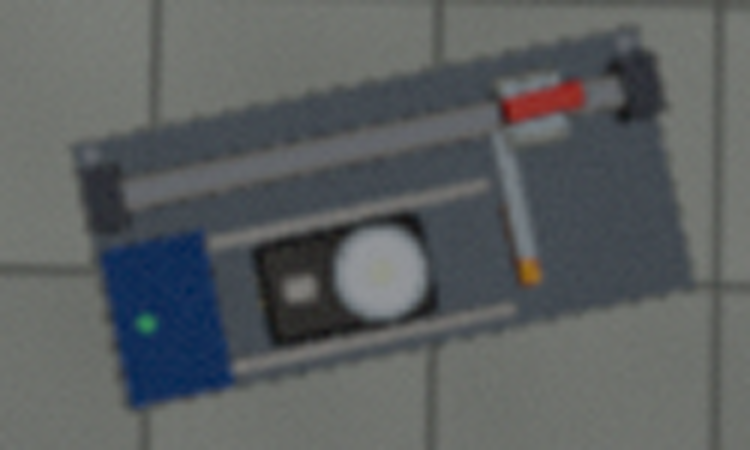

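Units first: shifts go in shares of 50 mm and turns go in shares of 4 rad. So -0.045 m is -0.9, -0.044 m is -0.88.

Call:
jog_arm --steps '[[[0.085,-0.9,0.36,0,0],[0.085,-0.9,0.36,0,0],[0.085,-0.9,0.36,0,0],[0.085,-0.9,0.36,0,0],[0.085,-0.9,0.36,0,0],[0.085,-0.9,0.36,0,0],[0.085,-0.9,0.36,0,0],[0.085,-0.9,0.36,0,0],[0.085,-0.9,0.36,0,0],[0.085,-0.9,0.36,0,0],[0.085,-0.88,0.34,0,0]]]'

```text
t: 1.2
eef_pos: [0.5918, -0.1381, 0.2529]
eef_rot: [-0.0, -0.193, 0.981, 0.0]
force: [-0.1, -1.2, 0.7]
opening: 0.0849
gripper_force: 0.0
```

Call:
jog_arm --steps '[[[0.085,0,0,0,-0.0353],[0.085,0,0,0,-0.0353],[0.085,0,0,0,-0.0353],[0.085,0,0,0,-0.0353],[0.085,0,0,0,-0.0353],[0.085,0,0,0,-0.0353],[0.085,0,0,0,-0.0353],[0.085,0,0,0,-0.0353],[0.085,0,0,0,-0.0353],[0.085,0,0,0,-0.0353],[0.085,0,0,0,0]]]'

```text
t: 2.3
eef_pos: [0.5906, -0.1399, 0.2527]
eef_rot: [0.0, 0.783, -0.622, -0.001]
force: [-1.0, -0.6, 0.8]
opening: 0.0849
gripper_force: 0.0
```

Add to h.py:
```python
from station import status
def info(target=None,yaw=np.radians(103.1)):
    from scipy.spatial.transform import Rotation as Ro
    s=status.state(); w,x,y,z=s["eef_rot"]; M=Ro.from_quat([x,y,z,w]).as_matrix()
    cx=np.array([np.cos(yaw),np.sin(yaw),0]); cy=np.array([-cx[1],cx[0],0])
    f=np.array(s["force"]); p=np.array(s["eef_pos"])
    print("t",round(s["t"],2),"p",p.round(4),"yawy",np.degrees(np.arctan2(M[1,1],M[0,1])).round(2),"tilt",M[:,2].round(3),"Fcradle",round(f@cx,2),round(f@cy,2),round(f[2],2),"Mz",round(s["ft_torque"][2],3),"open",round(s["opening"],4),"grip",round(s["gripper_force"],1),"q6",round(s["joints"][5],2))
    print(" cradle +x in tool",(M.T@cx).round(3))
    if target is not None: print(" to target in tool",(M.T@(np.array(target)-p)).round(4))
```

```bash
python3 -c "
from h import *
info([.5905,-.140,.092])"
```

```text
t 2.3 p [ 0.5906 -0.1399  0.2527] yawy -166.93 tilt [-0.001  0.    -1.   ] Fcradle -0.36 1.09 0.76 Mz -0.008 open 0.0849 grip 0.0 q6 0.2
 cradle +x in tool [-1.     0.     0.001]
 to target in tool [ 0.0002 -0.      0.1607]
```

To row units: 0.032 m is 0.64.

Call:
jog_arm --steps '[[[0.05,0,0,0.64,0],[0.05,0,0,0.64,0],[0.05,0,0,0.64,0],[0.05,0,0,0.64,0],[0.05,0,0,0.64,0],[0.05,0,0,0,0],[0.05,0,0,0,0]]]' --grip_n 60

```text
t: 3.0
eef_pos: [0.5909, -0.1402, 0.0938]
eef_rot: [0.001, 0.782, -0.623, -0.0]
force: [0.6, -0.9, 1.2]
opening: 0.0501
gripper_force: 0.0
```

```bash
python3 -c "
from h import *
info([.5905,-.140,.092])"
```

```text
t 3.0 p [ 0.5909 -0.1402  0.0938] yawy -167.1 tilt [-0.001 -0.001 -1.   ] Fcradle -1.04 -0.39 1.16 Mz 0.008 open 0.0501 grip 0.0 q6 0.2
 cradle +x in tool [-1.     0.003 -0.001]
 to target in tool [-0.0003  0.0004  0.0018]
```

Call:
jog_arm --steps '[[[0,0,0,0,0],[0,0,0,0,0],[0,0,0,0,0],[0,0,0,0,0],[0,0,0,0,0],[0,0,0,0,0],[0,0,0,0,0],[0,0,0,0,0]]]' --grip_n 60

```text
t: 3.8
eef_pos: [0.5913, -0.1401, 0.0952]
eef_rot: [-0.0, 0.783, -0.622, 0.001]
force: [-2.5, 0.2, 5.9]
opening: 0.011
gripper_force: 58.6
```

```bash
python3 -c "
from h import *
info([.5905,-.140,.092])"
```

```text
t 3.8 p [ 0.5913 -0.1401  0.0952] yawy -166.97 tilt [ 0.002 -0.001 -1.   ] Fcradle 0.8 2.39 5.85 Mz 0.126 open 0.011 grip 58.6 q6 0.2
 cradle +x in tool [-1.     0.001 -0.001]
 to target in tool [-0.0003  0.0008  0.0032]
```

To row units: -0.13 rad / 4 = -0.0325.

Call:
jog_arm --steps '[[[0,0,0,0,-0.0325],[0,0,0,0,-0.0325],[0,0,0,0,-0.0325],[0,0,0,0,-0.0325],[0,0,0,0,-0.0325],[0,0,0,0,-0.0325],[0,0,0,0,-0.0325],[0,0,0,0,-0.0325],[0,0,0,0,-0.0325],[0,0,0,0,-0.0325],[0,0,0,0,0],[0,0,0,0,0]]]' --grip_n 60

```text
t: 5.0
eef_pos: [0.5907, -0.1409, 0.0951]
eef_rot: [0.001, 1.0, -0.022, 0.0]
force: [-3.5, -1.2, 6.9]
opening: 0.0106
gripper_force: 58.7
```

Run:
```python
from h import *
info([.5905,-.140,.092])
p,d=eyes.capture("top"); cv2.imwrite("pics/top1.png",cv2.cvtColor(p,cv2.COLOR_RGB2BGR)[160:280,190:350].repeat(5,0).repeat(5,1))
```

```text
t 5.0 p [ 0.5907 -0.1409  0.0951] yawy -92.49 tilt [ 0.001 -0.002 -1.   ] Fcradle -0.33 3.67 6.87 Mz 0.145 open 0.0106 grip 58.7 q6 1.5
 cradle +x in tool [-0.269 -0.963 -0.002]
 to target in tool [-0.0003 -0.0009  0.0031]
```

To row units: -0.0048 m is -0.096, -0.00135 m is -0.027.

Call:
jog_arm --steps '[[[0,-0.027,-0.096,0,0],[0,-0.027,-0.096,0,0],[0,-0.027,-0.096,0,0],[0,-0.027,-0.096,0,0],[0,0,0,0,0]]]' --grip_n 60

```text
t: 5.55
eef_pos: [0.586, -0.1208, 0.0951]
eef_rot: [0.001, 1.0, -0.022, 0.0]
force: [-4.6, -0.1, 7.3]
opening: 0.0106
gripper_force: 58.8
```

```bash
python3 -c "
from h import *
info([.5905,-.140,.092])"
```

```text
t 5.55 p [ 0.586  -0.1208  0.0951] yawy -92.48 tilt [ 0.001 -0.001 -1.   ] Fcradle 0.94 4.47 7.28 Mz 0.036 open 0.0106 grip 58.8 q6 1.47
 cradle +x in tool [-0.269 -0.963 -0.001]
 to target in tool [0.0054 0.019  0.0032]
```

Call:
jog_arm --steps '[[[0,-0.027,-0.096,0,0],[0,-0.027,-0.096,0,0],[0,-0.027,-0.096,0,0],[0,-0.027,-0.096,0,0],[0,0,0,0,0]]]' --grip_n 60

```text
t: 6.05
eef_pos: [0.5813, -0.1014, 0.0951]
eef_rot: [0.001, 1.0, -0.022, 0.0]
force: [-4.7, 0.5, 7.0]
opening: 0.0111
gripper_force: 58.8
```

```bash
python3 -c "
from h import *
info([.5905,-.140,.092])"
```

```text
t 6.05 p [ 0.5813 -0.1014  0.0951] yawy -92.48 tilt [ 0.    -0.001 -1.   ] Fcradle 1.53 4.48 7.01 Mz 0.093 open 0.0111 grip 58.8 q6 1.43
 cradle +x in tool [-0.269 -0.963 -0.001]
 to target in tool [0.0108 0.0382 0.0032]
```

View pics/top1.png

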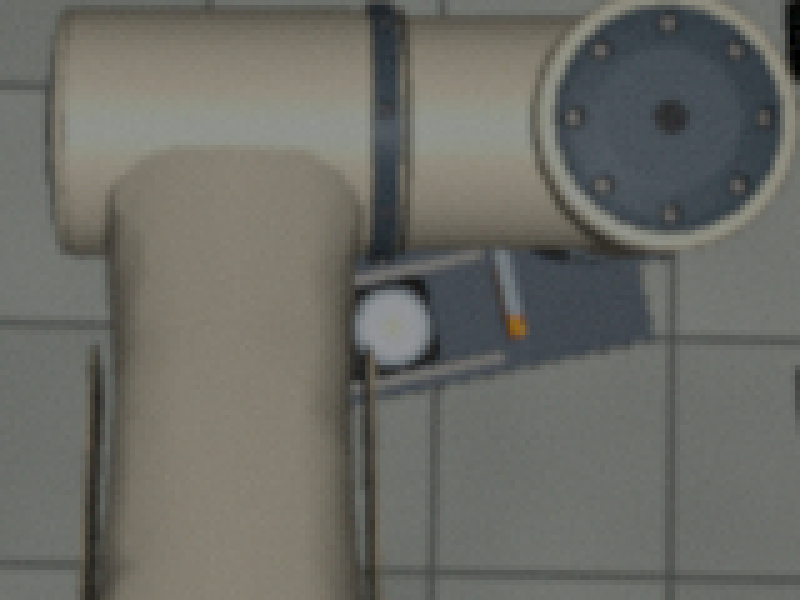

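Add to h.py:
```python
def avg(n=6,yaw=np.radians(103.1)):
    cx=np.array([np.cos(yaw),np.sin(yaw),0]); cy=np.array([-cx[1],cx[0],0]); F=[];X=[]
    for i in range(n):
        d=eyes.capture("scene")[0]; s=status.state(); F.append(s["force"]); X.append(s["eef_pos"])
    F=np.array(F);p=np.mean(X,0)-[.5907,-.1409,0]
    print("AVG t %.2f travel %.2f lat %.2f mm  F %.2f %.2f (sd %.2f)"%(s["t"],1e3*p@cx,1e3*p@cy,F.mean(0)@cx,F.mean(0)@cy,(F@cx).std()))
    return d
```

Run:
```python
from h import *
p=avg(6); cv2.imwrite("pics/scene1.png",cv2.cvtColor(p,cv2.COLOR_RGB2BGR)[130:250,170:330].repeat(5,0).repeat(5,1))
```

```text
AVG t 6.35 travel 40.52 lat 0.18 mm  F 1.11 4.72 (sd 0.48)
```

Call:
jog_arm --steps '[[[0,-0.008,-0.029,0,0],[0,-0.008,-0.029,0,0]]]' --grip_n 60 --only "force:"

```text
force: [-3.7, -3.2, 6.1]
gripper_force: 58.8
```

```bash
python3 -c "
from h import *
avg(3)"
```

```text
AVG t 6.70 travel 42.89 lat 0.20 mm  F -1.21 4.86 (sd 0.03)
```

Call:
jog_arm --steps '[[[0,-0.008,-0.029,0,0],[0,-0.008,-0.029,0,0]]]' --grip_n 60 --only "force:"

```text
force: [-3.9, -2.5, 6.2]
gripper_force: 58.8
```

```bash
python3 -c "
from h import *
avg(3)"
```

```text
AVG t 7.05 travel 45.83 lat 0.21 mm  F -1.78 4.92 (sd 0.26)
```

View pics/scene1.png

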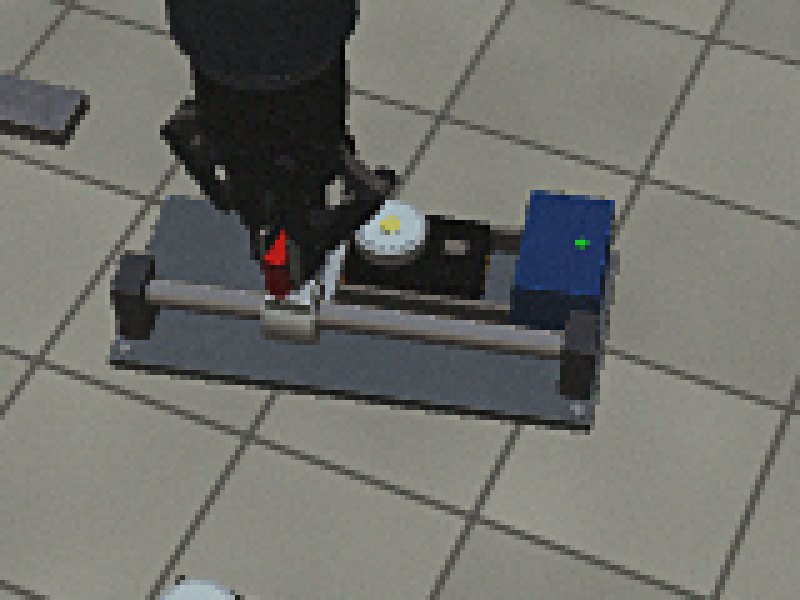

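Call:
jog_arm --steps '[[[0,-0.01,-0.038,0,0],[0,-0.01,-0.038,0,0],[0,-0.01,-0.038,0,0],[0,-0.01,-0.038,0,0]]]' --grip_n 60 --only "force:"

```text
force: [-4.5, -3.5, 8.1]
gripper_force: 58.8
```

```bash
python3 -c "
from h import *
avg(4)"
```

```text
AVG t 7.65 travel 53.79 lat 0.23 mm  F -1.47 4.84 (sd 0.21)
```

Call:
jog_arm --steps '[[[0,-0.008,-0.029,0,0],[0,-0.008,-0.029,0,0]]]' --grip_n 60 --only "force:"

```text
force: [-4.5, -3.2, 7.7]
gripper_force: 58.8
```

```bash
python3 -c "
from h import *
avg(4)"
```

```text
AVG t 8.05 travel 56.71 lat 0.25 mm  F -1.56 5.03 (sd 0.31)
```

To row units: -0.00145 m is -0.029, -0.0004 m is -0.008.

Call:
jog_arm --steps '[[[0,-0.008,-0.029,0,0],[0,-0.008,-0.029,0,0]]]' --grip_n 60 --only "force:"

```text
force: [-4.3, -3.7, 8.3]
gripper_force: 58.8
```

```bash
python3 -c "
from h import *
avg(4)"
```

```text
AVG t 8.45 travel 59.71 lat 0.26 mm  F -1.38 5.06 (sd 0.38)
```

Call:
jog_arm --steps '[[[0,-0.008,-0.029,0,0],[0,-0.008,-0.029,0,0]]]' --grip_n 60 --only "force:"

```text
force: [-4.3, -3.9, 6.6]
gripper_force: 58.8
```

```bash
python3 -c "
from h import *
avg(4)"
```

```text
AVG t 8.85 travel 62.72 lat 0.27 mm  F -1.41 5.37 (sd 0.34)
```

To row units: -0.00145 m is -0.029, -0.0004 m is -0.008.

Call:
jog_arm --steps '[[[0,-0.008,-0.029,0,0],[0,-0.008,-0.029,0,0]]]' --grip_n 60 --only "force:"

```text
force: [-4.3, -3.6, 8.3]
gripper_force: 58.8
```

```bash
python3 -c "
from h import *
avg(4)"
```

```text
AVG t 9.25 travel 65.72 lat 0.29 mm  F -1.40 5.32 (sd 0.22)
```

Call:
jog_arm --steps '[[[0,-0.008,-0.029,0,0],[0,-0.008,-0.029,0,0]]]' --grip_n 60 --only "force:"

```text
force: [-4.5, -3.5, 7.1]
gripper_force: 58.8
```

```bash
python3 -c "
from h import *
avg(4)"
```

```text
AVG t 9.65 travel 68.74 lat 0.30 mm  F -1.47 5.43 (sd 0.46)
```

To row units: -0.00145 m is -0.029, -0.0004 m is -0.008.

Call:
jog_arm --steps '[[[0,-0.008,-0.029,0,0],[0,-0.008,-0.029,0,0]]]' --grip_n 60 --only "force:"

```text
force: [-5.8, -4.1, 7.2]
gripper_force: 58.8
```

```bash
python3 -c "
from h import *
avg(4)"
```

```text
AVG t 10.05 travel 71.75 lat 0.31 mm  F -1.35 5.37 (sd 0.39)
```

Call:
jog_arm --steps '[[[0,-0.008,-0.029,0,0],[0,-0.008,-0.029,0,0]]]' --grip_n 60 --only "force:"

```text
force: [-5.8, -3.4, 7.9]
gripper_force: 58.8
```

```bash
python3 -c "
from h import *
avg(4)"
```

```text
AVG t 10.45 travel 74.77 lat 0.33 mm  F -1.66 5.81 (sd 0.43)
```

To row units: -0.00145 m is -0.029, -0.0004 m is -0.008.

Call:
jog_arm --steps '[[[0,-0.008,-0.029,0,0],[0,-0.008,-0.029,0,0]]]' --grip_n 60 --only "force:"

```text
force: [-5.3, -4.1, 6.7]
gripper_force: 58.8
```

```bash
python3 -c "
from h import *
avg(4)"
```

```text
AVG t 10.85 travel 77.69 lat 0.33 mm  F -1.82 5.86 (sd 0.39)
```

Call:
jog_arm --steps '[[[0,-0.008,-0.029,0,0],[0,-0.008,-0.029,0,0]]]' --grip_n 60 --only "force:"

```text
force: [-4.6, -7.2, 6.3]
gripper_force: 58.8
```

```bash
python3 -c "
from h import *
avg(4)"
```

```text
AVG t 11.25 travel 79.97 lat 0.35 mm  F -4.79 4.99 (sd 0.41)
```

To row units: -0.00145 m is -0.029, -0.0004 m is -0.008.

Call:
jog_arm --steps '[[[0,-0.008,-0.029,0,0],[0,-0.008,-0.029,0,0]]]' --grip_n 60 --only "force:"

```text
force: [-2.5, -11.5, 5.6]
gripper_force: 58.7
```

```bash
python3 -c "
from h import *
avg(6)"
```

```text
AVG t 11.75 travel 82.19 lat 0.37 mm  F -7.53 5.06 (sd 0.79)
```

Call:
jog_arm --steps '[[[0,-0.004,-0.014,0,0],[0,-0.004,-0.014,0,0]]]' --grip_n 60 --only "force:"

```text
force: [-2.2, -12.1, 5.1]
gripper_force: 58.7
```

```bash
python3 -c "
from h import *
avg(6)"
```

```text
AVG t 12.25 travel 83.08 lat 0.38 mm  F -9.94 4.73 (sd 0.29)
```

To row units: -0.0007 m is -0.014, -0.0006 m is -0.012.

Call:
jog_arm --steps '[[[0,-0.004,-0.014,0,0],[0,-0.003,-0.012,0,0]]]' --grip_n 60 --only "force:"

```text
force: [-1.2, -13.7, 4.1]
gripper_force: 58.7
```

```bash
python3 -c "
from h import *
avg(6)
info()"
```

```text
AVG t 12.75 travel 84.04 lat 0.37 mm  F -11.70 4.97 (sd 0.41)
t 12.75 p [ 0.5713 -0.0591  0.0951] yawy -92.5 tilt [ 0.    -0.006 -1.   ] Fcradle -11.85 4.84 4.45 Mz 0.147 open 0.011 grip 58.7 q6 1.35
 cradle +x in tool [-0.269 -0.963 -0.006]
```

To row units: 0.1 rad / 4 = 0.025.

Call:
jog_arm --steps '[[[0,0,0,0,0.025],[0,0,0,0,0.025],[0,0,0,0,0.025],[0,0,0,0,0.025],[0,0,0,0,0]]]' --grip_n 60 --only "force:"

```text
force: [-1.9, -11.3, 4.4]
gripper_force: 58.4
```

```bash
python3 -c "
from h import *
avg(5)
info()"
```

```text
AVG t 13.50 travel 84.40 lat 0.35 mm  F -9.88 4.48 (sd 0.50)
t 13.5 p [ 0.5712 -0.0588  0.0952] yawy -115.46 tilt [ 0.    -0.005 -1.   ] Fcradle -10.13 4.98 4.57 Mz -0.106 open 0.0109 grip 58.5 q6 0.95
 cradle +x in tool [-0.623 -0.782 -0.005]
```

To row units: -0.0004 m is -0.008, -0.0003 m is -0.006.

Call:
jog_arm --steps '[[[0,-0.006,-0.008,0,0],[0,0,0,0,0]]]' --grip_n 60 --only "force:"

```text
force: [-1.2, -12.3, 4.9]
gripper_force: 58.5
```

```bash
python3 -c "
from h import *
avg(5)"
```

```text
AVG t 13.95 travel 84.54 lat 0.34 mm  F -11.63 4.39 (sd 0.34)
```

Call:
jog_arm --steps '[[[0,0,0,0,0.025],[0,0,0,0,0.025],[0,0,0,0,0.025],[0,0,0,0,0.025],[0,0,0,0,0.025],[0,0,0,0,0.025],[0,0,0,0,0.025],[0,0,0,0,0.025],[0,0,0,0,0.025],[0,0,0,0,0],[0,0,0,0,0]]]' --grip_n 60 --only "force:"

```text
force: [-0.4, -11.0, 3.5]
gripper_force: 58.6
```

```bash
python3 -c "
from h import *
avg(5)
info()"
```

```text
AVG t 15.30 travel 84.88 lat -0.40 mm  F -10.66 2.89 (sd 0.34)
t 15.3 p [ 0.5718 -0.0581  0.0952] yawy -166.98 tilt [ 0.002 -0.005 -1.   ] Fcradle -10.13 2.9 4.36 Mz 0.121 open 0.011 grip 58.6 q6 0.05
 cradle +x in tool [-1.     0.001 -0.005]
```

To row units: 0.05 rad / 4 = 0.0125.

Call:
jog_arm --steps '[[[0,0,0,0,0.0125],[0,0,0,0,0.0125],[0,0,0,0,0]]]' --grip_n 60 --only "force:"

```text
force: [0.0, -10.6, 4.5]
gripper_force: 83.4
```

```bash
python3 -c "
from h import *
avg(5)
info()"
```

```text
AVG t 15.85 travel 84.88 lat -0.43 mm  F -10.34 3.28 (sd 0.18)
t 15.85 p [ 0.5719 -0.0581  0.0953] yawy -172.48 tilt [ 0.002 -0.006 -1.   ] Fcradle -10.37 3.22 3.73 Mz 1.797 open 0.0112 grip 82.6 q6 -0.05
 cradle +x in tool [-0.995  0.097 -0.006]
```

To row units: -0.05 rad / 4 = -0.0125.

Call:
jog_arm --steps '[[[0,0,0,0,-0.0125],[0,0,0,0,-0.0125],[0,0,0,0,0]]]' --grip_n 60 --only "force:"

```text
force: [0.2, -10.8, 3.4]
gripper_force: 58.6
```

```bash
python3 -c "
from h import *
avg(3)
info()"
```

```text
AVG t 16.30 travel 84.88 lat -0.40 mm  F -10.15 3.06 (sd 0.34)
t 16.3 p [ 0.5719 -0.0581  0.0953] yawy -166.96 tilt [ 0.002 -0.005 -1.   ] Fcradle -10.6 2.93 3.08 Mz 0.271 open 0.0112 grip 58.6 q6 0.05
 cradle +x in tool [-1.     0.001 -0.005]
```

Call:
jog_arm --steps '[[[0.04,0,0,0,0],[0.04,0,0,0,0],[0.04,0,0,0,0],[0.04,0,0,0,0],[0.04,0,0,-0.4,0],[0.04,0,0,-0.6,0],[0.04,0,0,-0.8,0],[0.04,0,0,-0.8,0],[0.04,0,0,0,0]]]' --grip_n 60

```text
t: 17.2
eef_pos: [0.5742, -0.0552, 0.23]
eef_rot: [-0.004, 0.783, -0.622, 0.005]
force: [0.2, 0.0, 0.4]
opening: 0.0397
gripper_force: 0.0
```

Call:
jog_arm --steps '[[[0.05,0.8,0,0,0],[0.05,1,0,0,0],[0.05,1,0,0,0],[0.05,1,0,0,0],[0.05,1,0,0,0],[0.05,1,0,0,0],[0.05,1,0,0,0],[0.05,0,0,0,0],[0.05,0,0,0,0]]]'

```text
t: 18.1
eef_pos: [0.6477, -0.3874, 0.2207]
eef_rot: [0.0, 0.782, -0.623, -0.001]
force: [-0.1, 0.6, -0.2]
opening: 0.0498
gripper_force: 0.0
```

Run:
```python
from h import *
import cv2
im={}
for n in("top","scene"):
    p,d=eyes.capture(n); b=cv2.cvtColor(p,cv2.COLOR_RGB2BGR); im[n]=b
    m=mask(b,0,6)|mask(b,172,180); R=np.zeros_like(m); R[150:260,185:330]=255; m&=R
    k,l,st,ce=cv2.connectedComponentsWithStats(m); i=1+st[1:,4].argmax(); P=cloud(n,d)[l==i]; P=P[P[:,2]>.092]
    print(n,len(P),P.mean(0).round(4),cv2.minAreaRect(P[:,:2].astype(np.float32)*1000))
cv2.imwrite("pics/fin.png",np.vstack([im["top"][170:260,190:350],im["scene"][140:230,170:330]]).repeat(3,0).repeat(3,1))
cv2.imwrite("pics/fintop.png",im["top"])
info()
```

```text
top 54 [ 0.5708 -0.0601  0.0986] ((570.8955688476562, -59.61668395996094), (10.944305419921875, 34.475650787353516), 12.78688907623291)
scene 54 [ 0.5737 -0.0579  0.0977] ((573.9804077148438, -58.60101318359375), (12.948238372802734, 35.6327018737793), 15.635260581970215)
t 18.2 p [ 0.648  -0.3856  0.2235] yawy -166.95 tilt [ 0. -0. -1.] Fcradle 0.09 0.12 -0.21 Mz -0.008 open 0.0501 grip 0.0 q6 0.56
 cradle +x in tool [-1.     0.001 -0.   ]
```

View pics/fin.png

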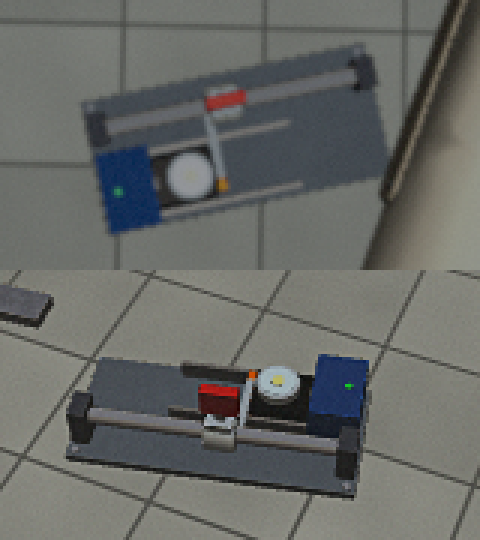

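The picture shows the wing at (226,99) lined up with the bar. The pad is against the lamp's rear at (222,185), and the lamp's nose is inside the hood. The gripper is clear.

```bash
python3 -c "
from station import ticket
print(ticket.close_job())"
```

```text
the job is handed in; nothing more can be done
None
```

The job is handed in: the lamp is in the hood, pressed on the contact with an estimated 9–10 N, the screw is turned back to its tight stop, the gripper is clear and nothing else was touched, at about 18 s of the 51 s allowed.

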